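# Set out the specimen labelling row

### The arm

A 6-joint arm with a two-finger parallel gripper is mounted at the origin on a cart in front of the work surface, level with it; the furniture and walls round the work are solid. World frame = base frame: x ahead of the robot, y to its left, z up, the work surface at z = 0. Lengths are in m, angles in rad, forces in N, time in s.
With the tool pointing down it reaches from about 0.25 to 0.725 m from the base axis. Payload 9.7 kg.
Tool frame: the origin (TCP) lies midway between the tips of the shut fingers; the grasp point (between the pads) lies 19 mm behind it; z points along the fingers, y is the line along which they close (so a half turn about z gives the same grasp; the last joint's range is limited). The gripper opens to 85 mm and grips with 20 to 120 N. Pads are 22 mm wide; open, the fingers measure 114 mm over their backs; the gripper's body (76 mm by 85 mm) begins 54 mm behind the grasp point. The pads swing forward as they close: fully open they stand 13 mm farther back than shut.
Start: joints at [1.159, 0.087, 0.176, 1.66, 0, 1.571], TCP at [0.22, 0.504, 0.231] pointing down, gripper open.
Joint ranges: [-3.13, 3.13], [-0.85, 1.81], [-1.15, 1.24], [-2.2, 2.28], [-1.44, 1.52], [-3.14, 3.14]. Speed limits (rad/s): [2.22, 2.22, 2.57, 3.14, 3.14, 3.14].

### API

Orientations are given as a unit quaternion [w, x, y, z].
In Python, from cell import manip gives the robot as it stands.
- The arm moves only by the shell command python3 -m inch 'ROWS'. ROWS is JSON, a list of rows, each a list of 3 entries, a list of its own where there are three numbers: the closure, from -1 (fully open) to 1 (shut), then the shift along the tool's x, y, z each as a share of 0.3 m, from -1 to 1, then the turn, a rotation vector about the tool's x, y, z each as a share of 0.5 rad, from -1 to 1. A call has 1 to 10 rows; each row is the pose to reach, as a shift and turn from the pose commanded when the call began, along the tool's axes at that moment; what a row does not reach only later rows make up. A row lasts 1/8 s, in which the tool goes at most 62.5 mm and 10.7 degrees, less where a joint would pass 70% of its speed; a pose out of reach is approached as far as the arm can. A call with a number of a shift or a turn outside -1 to 1 is refused whole. A call with a gripper value outside its range is refused whole. The fingers move at their own pace and stop on an object; the grip force is fixed at half the most. Time passes only in rows, so rows that repeat a pose let the fingers close. It gives the time, the measured TCP pose, the force, the opening and the grip force at its end, in the units of the state.
- manip.get_state(): the state, without advancing time (a new reading comes with each control period).
- manip.read_camera(name): name is "side" or "top" or "wrist"; returns a dict with "frame" (420x560x3 uint8, red, green, blue), "depth" (420x560 float32, m along the optical axis (not along the pixel's ray), 0 where there is no reading), "fx", "fy", "cx", "cy" (pixels), "world_to_cam" (4x4, takes a point from world to camera coordinates). Camera axes: x right, y down, z forward; pixel columns grow to the right and rows downward; lengths in m; the calibration is good to about 2 mm. A picture is of the moment at which its call begins.
- manip.finish_job(): hands the job in; it is judged then, once.
The state is a dict: "t": time; "joint_positions": joint angles; "joint_vel": joint speeds; "tau": joint torques, N m; "ee_pos": TCP position; "ee_rot": TCP orientation; "force": force on the tool from outside, world axes, zero at the start; "ft_torque": the same for the moment, N m; "finger_gap": finger opening in m; "finger_force": force on a finger pad.
Only numpy, scipy, OpenCV 4.12 (cv2) and the standard library are available. Lean on these libraries where they do the work, as an engineer would, in place of code of your own. Each camera call takes 0.05 s, during which the arm holds its last target. There are 200 camera calls.

### The job

Set up the labelling station on the clear bench in front of you, leaving alone the spares further right by the centrifuge and the back wall: lay the countdown timer face up on the middle of the tip box's closed lid, and lay the label roll flat on the bench midway between the tip box and the white tube rack. Then stand the capped specimen cup upright midway between the label roll and the rack, and stand the decapper (the waisted hand tool) upright midway between the label roll and the tip box, so that everything from rack to tip box stands in one straight line, centre to centre. Leave the wipe pack and the forceps where they are.

Things in the scene. Friction and masses are not known exactly. Their poses are not given: they have to be found in the camera images.
- bench_timer_centre (a point): countdown timer lying face up: a flat, nearly square slab 66 x 64 x 18 mm (x, y, z; solid up to 16 mm) with a display and three keys. The point is its centre, 9 mm above its underside; z is up, out of its face. Loose, about 55 g. A like one lies far right along the bench, out of reach, and is not meant.
- roll_centre (a point): roll of blank white labels lying flat: a disc 66 mm in diameter, 28 mm high, with a small core hole on top (treat as solid). The point is its centre, 14 mm above its underside; z is its axis, up. Loose, about 60 g. A like one lies far right along the bench, out of reach, and is not meant.
- cup_centre (a point): white specimen cup with a screw cap, upright: 53 mm high, body 38 mm in diameter at the most, cap 43 mm in diameter from 40 to 53 mm up. The point is its centre, 26.5 mm above its underside; z is its axis, up. Loose, about 35 g. A like one lies far right along the bench, out of reach, and is not meant.
- cap_puller_centre (a point): hand decapper, standing upright: a waisted round tool 70 mm high, 35 mm in diameter at the most. Its centre point is 35 mm above its underside; z is its axis, up. Loose, about 70 g. A like one lies far right along the bench, out of reach, and is not meant.
- tube_rack: white tube rack, fixed to the bench, 78 x 184 x 58 mm (x, y, z), with three capped tubes in its far (-y) end that rise to 110 mm. Its origin is the centre of its underside; y runs along its length, towards the robot (within 6 degrees); x is the line of the row (towards or away from the tip box, which may stand on either side of it). The tip box stands 360 mm from it, centre to centre, along the x line.
- pipette_tips: pipette tip box with a clear closed lid that does not open, fixed to the bench, 91 x 122 x 65 mm (x, y, z); the lid's flat top is 65 mm above the bench. Its origin is the centre of its underside; its axes are parallel to the rack's. It stands to the left or to the right of the rack. A like one lies far right along the bench, out of reach, and is not meant.
- wipes_centre (a point): pack of surface wipes, a rounded block 112 x 75 x 41 mm, a bystander to leave alone; the point is at its centre, 18 mm up. A like one lies far right.
- tweezers_centre (a point): steel forceps lying flat near the front edge, 131 mm long, 15 mm wide, 10 mm high, a bystander to leave alone; the point is its middle, 4 mm up; y runs along its length.
There are look-alikes about, which are no part of the job. There is more than one size of the part that bears bench_timer_centre; the job needs the larger.

How it is judged:
At the end, for the whole second after the job is handed in: Timer flat within 15 mm of the lid's middle; roll 165-195 mm from the rack's and box's centres; cup 72-108 mm from rack and roll; decapper 72-108 mm from box and roll (centre to centre); these three within 15 mm of the rack-box line, upright on the bench; all released and at rest (height (world z) of bench_timer_centre between 0.068 and 0.08 m and horizontal distance between bench_timer_centre and pipette_tips below 0.015 m and horizontal distance between roll_centre and tube_rack between 0.165 and 0.195 m and horizontal distance between roll_centre and pipette_tips between 0.165 and 0.195 m and y of roll_centre in the frame of tube_rack between -0.015 and 0.015 m and horizontal distance between cup_centre and tube_rack between 0.072 and 0.108 m and horizontal distance between cup_centre and roll_centre between 0.072 and 0.108 m and y of cup_centre in the frame of tube_rack between -0.015 and 0.015 m and horizontal distance between cap_puller_centre and pipette_tips between 0.072 and 0.108 m and horizontal distance between cap_puller_centre and roll_centre between 0.072 and 0.108 m and y of cap_puller_centre in the frame of tube_rack between -0.015 and 0.015 m and height (world z) of roll_centre between 0.008 and 0.02 m and height (world z) of cup_centre between 0.0205 and 0.0325 m and height (world z) of cap_puller_centre between 0.029 and 0.041 m and angle between each of bench_timer_centre, roll_centre, cup_centre, cap_puller_centre's own z axis and vertical below 0.1 rad and linear speed of each of bench_timer, roll, cup, cap_puller below 0.02 m/s and angular speed of each of bench_timer, roll, cup, cap_puller below 0.2 rad/s); the robot touches nothing.
It fails at once if the wipe pack or the forceps is shifted by more than 25 mm (distance of any of wipes_centre, tweezers_centre from where it was at the start of the episode above 0.025 m).
It also fails if it takes over 104 s, if anything falls off the work surface, if the arm or the gripper's body presses on something with over 40 N, if the wrist force passes 120 N, or if a joint passes its speed limit or range.

## Working session

There is one attempt and no reset: what is moved stays moved. The work goes in short steps, Python scripts to look and compute and a shell command to move; the robot and the scene stay as the last step left them, time stands still between calls to the robot, and variables do not carry over. Pictures are saved under pics/ and viewed, at most 14 in all, crops included, and the job is handed in when it is done.

```bash
mkdir -p pics; cat > h.py <<'E'
from cell import manip
import numpy as np, cv2
def shot(n,f):
    c=manip.read_camera(n); cv2.imwrite(f'pics/{f}.png',cv2.cvtColor(c['frame'],cv2.COLOR_RGB2BGR))
    np.savez(f'pics/{f}.npz',**{k:c[k] for k in c}); return c
def load(f): return dict(np.load(f'pics/{f}.npz'))
def cloud(c):
    d=c['depth']; v,u=np.mgrid[:d.shape[0],:d.shape[1]]
    P=np.stack([(u-c['cx'])/c['fx']*d,(v-c['cy'])/c['fy']*d,d],-1)
    T=np.linalg.inv(c['world_to_cam']); return P@T[:3,:3].T+T[:3,3]
def ray(c,u,v,z):
    T=np.linalg.inv(c['world_to_cam']); r=T[:3,:3]@np.array([(u-c['cx'])/c['fx'],(v-c['cy'])/c['fy'],1]); o=T[:3,3]
    return o+r*(z-o[2])/r[2]
E
python3 - <<'E'
from h import *
for n in ('top','side'):
    c=shot(n,n+'0'); print(n,c['world_to_cam'].round(3).tolist(),c['fx'])
print(manip.get_state())
E
ls
```

```text
top [[-0.019, -1.0, -0.007, -0.163], [-0.989, 0.02, -0.149, 0.49], [0.149, 0.004, -0.989, 1.575], [0.0, 0.0, 0.0, 1.0]] 521.2508259109773
side [[0.844, -0.537, -0.022, -0.492], [-0.362, -0.538, -0.762, 0.128], [0.397, 0.65, -0.648, 1.042], [0.0, 0.0, 0.0, 1.0]] 388.33063663146135
{'t': 0.1, 'joint_positions': array([ 1.15900049e+00,  8.74205602e-02,  1.75195894e-01,  1.65980054e+00,
       -7.47541514e-06,  1.57081267e+00]), 'joint_vel': array([2.05215026e-03, 3.52002759e-04, 1.47092275e-03, 2.47201386e-03,
       3.32937251e-04, 3.25181627e-06]), 'tau': array([ 8.51347013e-04, -5.21560371e+01,  4.65652764e+01,  1.59115973e-02,
        8.36045865e-05, -1.20291634e-05]), 'ee_pos': array([0.2200582 , 0.50382787, 0.23063648]), 'ee_rot': array([-1.21956101e-04,  2.04454153e-01,  9.78875948e-01, -6.02226151e-04]), 'force': array([-0.11815202,  0.03671375, -0.05432141]), 'ft_torque': array([-0.01167717,  0.02514896,  0.00635025]), 'finger_force': 0.0, 'finger_gap': 0.08529542061800385}
h.py
pics
```

View pics/top0.png

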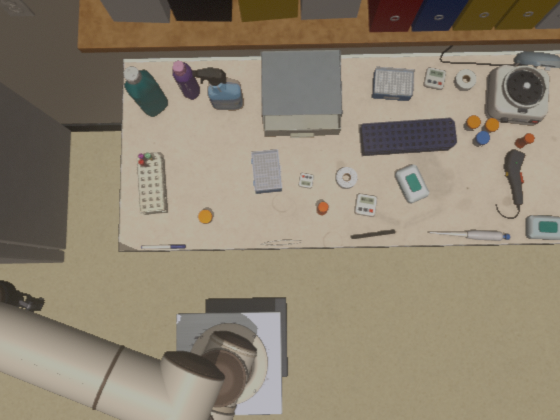

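View pics/side0.png

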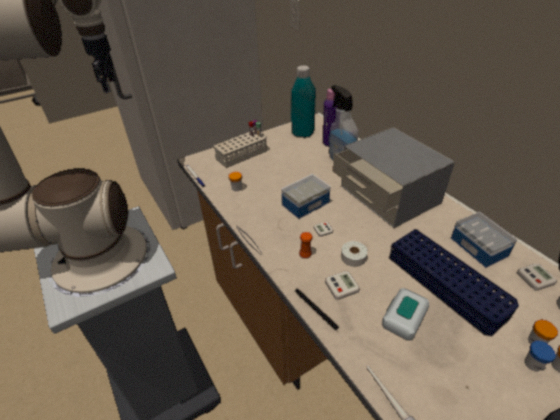

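The top view shows: rack (151,183), tip box (267,170), with a spare box at (393,84). Timers: large (366,205), small decoy (306,181), spare (436,78). Rolls: near (347,177), spare (465,80). Cups with orange caps: near (205,216), spares (474,123), (492,125) and a blue one (483,138). Decappers: near (322,208), spare around (520,142). Wipes are at (411,183) and forceps at (280,242). I choose the near, larger ones.

```bash
python3 - <<'E'
from h import *
c=load('top0'); P=cloud(c); Z=P[...,2]
im=cv2.imread('pics/top0.png'); cv2.imwrite('pics/crop.png',cv2.resize(im[140:260,120:440],None,fx=2.5,fy=2.5,interpolation=cv2.INTER_CUBIC))
def box(name,u0,u1,v0,v1,lo,hi):
    m=np.zeros(Z.shape,bool); m[v0:v1,u0:u1]=True; m&=(Z>lo)&(Z<hi)
    n,l,s,_=cv2.connectedComponentsWithStats(m.astype(np.uint8)); 
    if n<2: print(name,'none'); return
    m=l==1+s[1:,4].argmax(); Q=P[m]; r=cv2.minAreaRect(Q[:,:2].astype(np.float32)*1000)
    print(name,m.sum(),'ctr',np.round(r[0],1),'size',np.round(r[1],1),'ang',round(r[2],1),'z',np.percentile(Q[:,2],[5,50,95]).round(4),'mean',Q[:,:2].mean(0).round(4))
box('rack',128,175,145,220,.045,.07)
box('box',245,290,140,200,.05,.08)
box('timer',350,382,188,222,.009,.03)
box('small',296,318,170,192,.006,.03)
box('roll',332,362,162,194,.015,.04)
box('cup',193,218,203,230,.042,.07)
box('dec',312,334,196,220,.05,.08)
box('wipes',392,432,160,206,.02,.06)
box('forc',255,310,236,250,.005,.03)
box('pen',340,400,225,245,.004,.03)
print('table',np.median(Z[215:230,240:260]))
E
```

```text
rack 1195 ctr [550.  233.3] size [184.1  79.1] ang 4.6 z [0.0504 0.0575 0.0639] mean [0.5417 0.2307]
box 1091 ctr [ 580.7 -125.8] size [123.1  88.4] ang 5.2 z [0.0581 0.0648 0.0706] mean [ 0.5792 -0.1254]
timer 412 ctr [ 472.3 -433.2] size [63.8 66.8] ang 78.6 z [0.011  0.016  0.0219] mean [ 0.472  -0.4332]
small 174 ctr [ 556.4 -248.1] size [49.8 50.5] ang 72.5 z [0.0067 0.011  0.0172] mean [ 0.5557 -0.2482]
roll 318 ctr [ 558.7 -375.3] size [64.2 65.4] ang 27.6 z [0.0204 0.0274 0.0334] mean [ 0.5586 -0.3744]
cup 161 ctr [441.9  64.3] size [41.2 40.7] ang 44.3 z [0.048  0.053  0.0583] mean [0.4411 0.0639]
dec 93 ctr [ 462.  -295.2] size [30.2 30. ] ang 44.7 z [0.062  0.068  0.0749] mean [ 0.4611 -0.2949]
wipes 807 ctr [ 535.5 -578. ] size [110.4  75.9] ang 23.8 z [0.0257 0.0355 0.0445] mean [ 0.5338 -0.576 ]
forc 10 ctr [ 354.8 -105.6] size [11.  12.7] ang 74.7 z [0.0056 0.0085 0.0132] mean [ 0.3557 -0.1047]
pen 175 ctr [ 381.5 -450.3] size [ 17.5 139.5] ang 8.2 z [0.0051 0.0104 0.018 ] mean [ 0.3806 -0.4517]
table 0.00014528022547455333
```

View pics/crop.png

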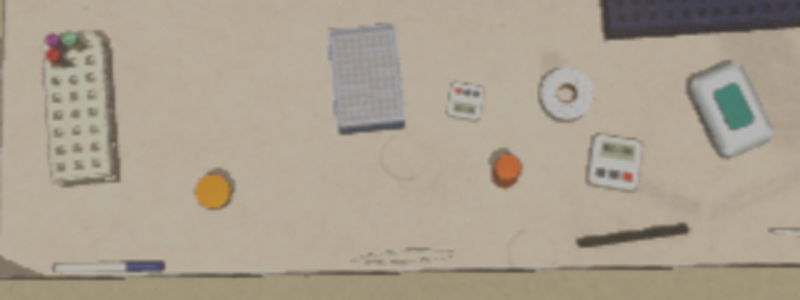

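The crop confirms the choice: large timer at (615,162) with the small one at (465,100), roll (567,94), decapper (507,168), cup (213,190). Measured sizes match the description, and the rack–box distance comes out at 360 mm. Next is a helper for the move arithmetic.

```bash
cat > go.py <<'E'
import sys
from h import *
from scipy.spatial.transform import Rotation as R
# go.py x y z yawdeg : steps in move units from measured pose
a=[float(v) for v in sys.argv[1:]]
s=manip.get_state(); q=s['ee_rot']; r=R.from_quat([q[1],q[2],q[3],q[0]]); p=s['ee_pos']
t=np.radians(a[3]); M=np.array([[-np.sin(t),np.cos(t),0],[np.cos(t),np.sin(t),0],[0,0,-1]])
M=M.T if False else np.column_stack([[-np.sin(t),np.cos(t),0],[np.cos(t),np.sin(t),0],[0,0,-1]])
print('t',round(s['t'],2),'pos',p.round(4),'yaw',np.degrees(np.arctan2(*r.as_matrix()[[1,0],1])).round(1),'j',s['joint_positions'].round(2),'gap',round(s['finger_gap'],4))
print('shift',(r.as_matrix().T@(np.array(a[:3])-p)/.3).round(3),'turn',((r.inv()*R.from_matrix(M)).as_rotvec()/.5).round(3))
E
python3 go.py 0.472 -0.433 0.2 -11.4
python3 - <<'E'
from h import *
P=cloud(load('top0'))
for u,v in((365,152),(362,140),(300,130),(334,130),(302,136)): print(u,v,P[v,u].round(3))
E
```

```text
t 0.1 pos [0.2201 0.5038 0.2306] yaw 66.4 j [ 1.16  0.09  0.18  1.66 -0.    1.57] gap 0.0853
shift [-2.02  -2.525  0.105] turn [-2.000e-03  2.000e-03  2.716e+00]
365 152 [ 0.632 -0.434  0.048]
362 140 [ 0.671 -0.426  0.048]
300 130 [ 0.68  -0.23   0.143]
334 130 [ 0.681 -0.331  0.133]
302 136 [ 0.669 -0.237  0.115]
```

```bash
python3 -m inch '[[-1,[-0.67,-0.84,0.03],[0,0,0.9]],[-1,[-0.67,-0.84,0.03],[0,0,0.9]],[-1,[-0.67,-0.84,0.03],[0,0,0.9]],[-1,[-0.67,-0.84,0.03],[0,0,0.9]],[-1,[-0.67,-0.84,0.03],[0,0,0.9]],[-1,[-0.67,-0.84,0.03],[0,0,0.9]],[-1,[-0.67,-0.84,0.03],[0,0,0.9]],[-1,[-0.67,-0.84,0.03],[0,0,0.9]]]'; python3 go.py 0.472 -0.433 0.2 -11.4
```

```text
t: 1.1
ee_pos: [0.3033, 0.1936, 0.2221]
ee_rot: [-0.0, 0.417, 0.909, -0.0]
force: [0.4, 0.4, -0.5]
finger_gap: 0.0854
finger_force: 0.0
t 1.1 pos [0.3033 0.1936 0.2221] yaw 40.7 j [ 0.57 -0.37 -0.24  1.69  0.    1.43] gap 0.0854
shift [-1.95  -0.935  0.074] turn [-1.000e-03 -0.000e+00  1.818e+00]
```

```bash
python3 -m inch '[[-1,[-0.97,-0.47,0.03],[0,0,0.9]],[-1,[-0.97,-0.47,0.03],[0,0,0.9]],[-1,[-0.97,-0.47,0.03],[0,0,0.9]],[-1,[-0.97,-0.47,0.03],[0,0,0.9]],[-1,[-0.97,-0.47,0.03],[0,0,0.9]],[-1,[-0.97,-0.47,0.03],[0,0,0.9]],[-1,[-0.97,-0.47,0.03],[0,0,0.9]],[-1,[-0.97,-0.47,0.03],[0,0,0.9]]]'; python3 go.py 0.472 -0.433 0.2 -11.4
```

```text
t: 2.1
ee_pos: [0.3861, -0.1185, 0.2133]
ee_rot: [-0.0, 0.609, 0.793, 0.0]
force: [-0.3, -0.0, -0.7]
finger_gap: 0.0857
finger_force: 0.0
t 2.1 pos [ 0.3861 -0.1185  0.2133] yaw 15.0 j [-0.3  -0.27 -0.19  1.65  0.    1.01] gap 0.0857
shift [-1.087  0.006  0.044] turn [-0.    -0.001  0.921]
```

```bash
python3 -m inch '[[-1,[-1,0.006,0.04],[0,0,0.92]],[-1,[-1,0.006,0.04],[0,0,0.92]],[-1,[-1,0.006,0.04],[0,0,0.92]],[-1,[-1,0.006,0.04],[0,0,0.92]],[-1,[-1,0.006,0.04],[0,0,0.92]],[-1,[-1,0.006,0.04],[0,0,0.92]],[-1,[-1,0.006,0.04],[0,0,0.92]],[-1,[-1,0.006,0.04],[0,0,0.92]]]'; python3 go.py 0.472 -0.433 0.1 -11.4; python3 -c "
from h import *
shot('wrist','w1')"
```

```text
t: 3.1
ee_pos: [0.465, -0.4079, 0.2023]
ee_rot: [0.001, 0.774, 0.633, 0.0]
force: [-0.2, 0.3, 0.3]
finger_gap: 0.0852
finger_force: 0.0
t 3.1 pos [ 0.465  -0.4079  0.2023] yaw -11.4 j [-0.72  0.25  0.3   1.62  0.    1.05] gap 0.0852
shift [-0.077  0.039  0.341] turn [ 0.002  0.001 -0.   ]
```

View pics/w1.png

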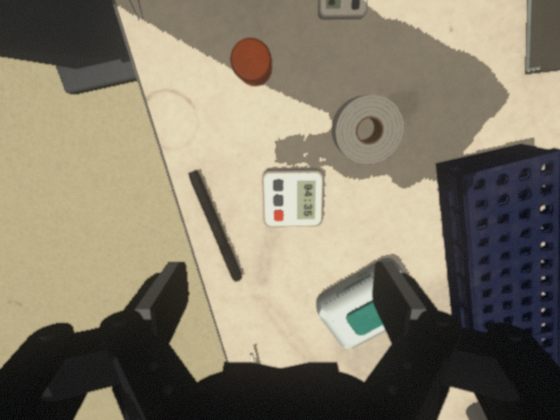

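The wrist view shows the large timer at (294,198), square to the fingers, with the roll at (369,129) and decapper top at (251,61). I'll refine all three.

```bash
cat >> h.py <<'E'
def blob(c,uv,lo,hi,w=60):
    P=cloud(c); Z=P[...,2]; m=np.zeros(Z.shape,bool); u,v=uv; m[max(v-w,0):v+w,max(u-w,0):u+w]=True; m&=(Z>lo)&(Z<hi)&(c['depth']>0)
    n,l,s,_=cv2.connectedComponentsWithStats(m.astype(np.uint8)); m=l==1+s[1:,4].argmax(); Q=P[m]
    r=cv2.minAreaRect(Q[:,:2].astype(np.float32)*1000); return m.sum(),np.round(r[0],1),np.round(r[1],1),round(r[2],1),np.percentile(Q[:,2],[5,50,95]).round(4)
E
python3 - <<'E'
from h import *
c=load('w1')
print(blob(c,(294,198),.011,.03,45)); print(blob(c,(369,129),.02,.04,48)); print(blob(c,(251,61),.055,.08,40))
E
python3 go.py 0.472 -0.433 -0.003 -11.4
```

```text
(np.int64(3360), array([ 474.2, -434.2]), array([64.3, 65.9]), 79.6, array([0.0138, 0.0166, 0.0185]))
(np.int64(3353), array([ 560.3, -375.5]), array([65.3, 65.9]), 52.2, array([0.027 , 0.0285, 0.0297]))
(np.int64(1470), array([ 463.5, -296.2]), array([33. , 32.7]), 78.2, array([0.0642, 0.0689, 0.0706]))
t 3.15 pos [ 0.4649 -0.4081  0.2024] yaw -11.4 j [-0.72  0.25  0.3   1.62  0.    1.05] gap 0.0853
shift [-0.076  0.039  0.685] turn [ 0.002  0.001 -0.   ]
```

```bash
python3 -m inch '[[-1,[-0.078,0.043,0.2],[0,0,0]],[-1,[-0.078,0.043,0.4],[0,0,0]],[-1,[-0.078,0.043,0.55],[0,0,0]],[-1,[-0.078,0.043,0.65],[0,0,0]],[-1,[-0.078,0.043,0.68],[0,0,0]],[1,[-0.078,0.043,0.68],[0,0,0]],[1,[-0.078,0.043,0.68],[0,0,0]],[1,[-0.078,0.043,0.68],[0,0,0]],[1,[-0.078,0.043,0.68],[0,0,0]],[1,[-0.078,0.043,0.68],[0,0,0]]]'; python3 go.py 0.473 -0.434 0.16 -11.4
```

```text
t: 4.4
ee_pos: [0.4734, -0.4358, -0.0003]
ee_rot: [0.002, 0.774, 0.633, 0.0]
force: [-1.4, 0.5, 7.5]
finger_gap: 0.062
finger_force: 65.8
t 4.4 pos [ 4.734e-01 -4.358e-01 -3.000e-04] yaw -11.5 j [-0.74  0.33  0.02  1.25  0.    1.03] gap 0.062
shift [ 0.005 -0.001 -0.534] turn [ 0.006  0.003 -0.004]
```

```bash
python3 -m inch '[[1,[0,0,-0.15],[0,0,0]],[1,[0,0,-0.35],[0,0,0]],[1,[0,0,-0.52],[0,0,0]],[1,[0,0,-0.52],[0,0,0]],[1,[0,0,-0.52],[0,0,0]]]'; python3 go.py 0.5802 -0.1275 0.15 -11.4
```

```text
t: 5.03
ee_pos: [0.4725, -0.4351, 0.1532]
ee_rot: [0.0, 0.774, 0.633, 0.0]
force: [-1.0, 0.9, -0.1]
finger_gap: 0.0622
finger_force: 65.6
t 5.03 pos [ 0.4725 -0.4351  0.1532] yaw -11.5 j [-0.74  0.3   0.27  1.54 -0.    1.03] gap 0.0622
shift [1.076 0.147 0.011] turn [ 0.001  0.    -0.004]
```

```bash
python3 -m inch '[[1,[0.12,0.02,0],[0,0,0]],[1,[0.3,0.04,0],[0,0,0]],[1,[0.5,0.07,0],[0,0,0]],[1,[0.7,0.1,0],[0,0,0]],[1,[0.88,0.12,0],[0,0,0]],[1,[1,0.14,0],[0,0,0]],[1,[1,0.14,0],[0,0,0]],[1,[1,0.14,0],[0,0,0]]]'; python3 go.py 0.5802 -0.1275 0.067 -11.4
```

```text
t: 6.02
ee_pos: [0.5729, -0.1497, 0.152]
ee_rot: [-0.001, 0.774, 0.633, -0.001]
force: [-0.2, -0.3, -0.6]
finger_gap: 0.0622
finger_force: 65.6
t 6.03 pos [ 0.5729 -0.1497  0.152 ] yaw -11.5 j [-0.26  0.17  0.12  1.52 -0.    1.52] gap 0.0622
shift [0.077 0.01  0.283] turn [-0.004  0.    -0.004]
```

```bash
python3 -m inch '[[1,[0.077,0.01,0],[0,0,0]],[1,[0.077,0.01,0.1],[0,0,0]],[1,[0.077,0.01,0.2],[0,0,0]],[1,[0.077,0.01,0.25],[0,0,0]],[1,[0.077,0.01,0.27],[0,0,0]],[1,[0.077,0.01,0.28],[0,0,0]],[1,[0.077,0.01,0.283],[0,0,0]]]'; python3 go.py 0.5802 -0.1275 0.065 -11.4
```

```text
t: 6.9
ee_pos: [0.5815, -0.1277, 0.0691]
ee_rot: [0.0, 0.775, 0.633, 0.0]
force: [0.4, 0.9, -1.1]
finger_gap: 0.0621
finger_force: 65.6
t 6.9 pos [ 0.5815 -0.1277  0.0691] yaw -11.5 j [-0.22  0.19 -0.02  1.36 -0.    1.56] gap 0.0621
shift [-0.    -0.004  0.014] turn [ 0.002  0.    -0.004]
```

```bash
python3 -m inch '[[1,[0,0,0.01],[0,0,0]],[1,[0,0,0.01],[0,0,0]],[0.2,[0,0,0.01],[0,0,0]],[-0.3,[0,0,0.01],[0,0,0]],[-1,[0,0,0.01],[0,0,0]],[-1,[0,0,0.01],[0,0,0]],[-1,[0,0,-0.1],[0,0,0]],[-1,[0,0,-0.25],[0,0,0]],[-1,[0,0,-0.4],[0,0,0]],[-1,[0,0,-0.4],[0,0,0]]]'; python3 go.py 0.5595 -0.3755 0.17 30; python3 - <<'E'
from h import *
c=shot('wrist','w2'); Z=cloud(c)[...,2]; print(blob(c,(294,198),.077,.095,70))
E
```

```text
t: 8.15
ee_pos: [0.5826, -0.1278, 0.1926]
ee_rot: [0.003, 0.774, 0.633, 0.002]
force: [0.7, -0.0, -0.4]
finger_gap: 0.0854
finger_force: 0.0
t 8.15 pos [ 0.5826 -0.1278  0.1926] yaw -11.5 j [-0.22  0.18  0.21  1.59 -0.    1.56] gap 0.0854
shift [-0.824  0.089  0.076] turn [ 0.013  0.005 -1.449]
(np.int64(5599), array([ 581.7, -126.4]), array([64.4, 66. ]), 79.3, array([0.079 , 0.0816, 0.0835]))
```

View pics/w2.png

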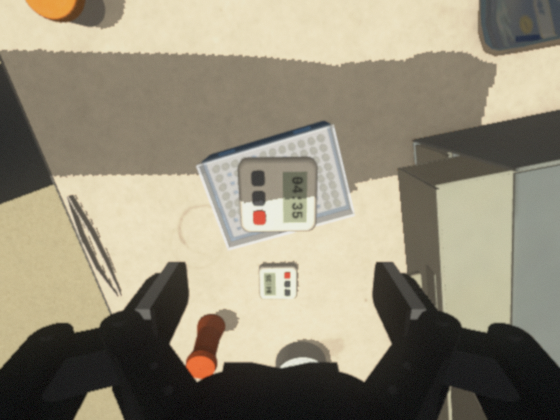

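The timer lies flat and centred on the lid at (278,193), about 1 mm off. Next is the roll.

```bash
python3 -m inch '[[-1,[-0.1,0.01,0],[0,0,-0.25]],[-1,[-0.25,0.025,0],[0,0,-0.5]],[-1,[-0.4,0.045,0],[0,0,-0.75]],[-1,[-0.55,0.06,0.03],[0,0,-0.95]],[-1,[-0.7,0.075,0.06],[0,0,-0.98]],[-1,[-0.824,0.089,0.076],[0,0,-0.98]],[-1,[-0.824,0.089,0.076],[0,0,-0.98]],[-1,[-0.824,0.089,0.076],[0,0,-0.98]]]'; python3 go.py 0.5597 -0.3755 -0.001 30
```

```text
t: 9.2
ee_pos: [0.5576, -0.3745, 0.1645]
ee_rot: [-0.001, 0.598, 0.801, 0.0]
force: [0.9, -0.5, -0.3]
finger_gap: 0.0855
finger_force: 0.0
t 9.2 pos [ 0.5576 -0.3745  0.1645] yaw 16.5 j [-0.59  0.38  0.39  1.59  0.    0.69] gap 0.0855
shift [-0.006  0.006  0.552] turn [-0.002 -0.003 -0.47 ]
```

```bash
python3 -m inch '[[-1,[-0.006,0.006,0.1],[0,0,-0.3]],[-1,[-0.006,0.006,0.2],[0,0,-0.47]],[-1,[-0.006,0.006,0.35],[0,0,-0.47]],[-1,[-0.006,0.006,0.48],[0,0,-0.47]],[-1,[-0.006,0.006,0.53],[0,0,-0.47]],[-1,[-0.006,0.006,0.535],[0,0,-0.47]],[1,[-0.006,0.006,0.535],[0,0,-0.47]],[1,[-0.006,0.006,0.535],[0,0,-0.47]],[1,[-0.006,0.006,0.535],[0,0,-0.47]],[1,[-0.006,0.006,0.535],[0,0,-0.47]]]'; python3 go.py 0.5654 0.0538 0.17 30
```

```text
t: 10.45
ee_pos: [0.5614, -0.3769, 0.0078]
ee_rot: [0.002, 0.5, 0.866, -0.0]
force: [0.3, 0.7, 6.6]
finger_gap: 0.0635
finger_force: 66.4
t 10.45 pos [ 0.5614 -0.3769  0.0078] yaw 30.0 j [-0.59  0.41  0.13  1.29  0.    0.46] gap 0.0635
shift [ 1.234  0.731 -0.544] turn [0.004 0.007 0.001]
```

```bash
python3 -m inch '[[1,[0,0,-0.15],[0,0,0]],[1,[0,0,-0.35],[0,0,0]],[1,[0,0,-0.54],[0,0,0]],[1,[0.12,0.07,-0.54],[0,0,0]],[1,[0.27,0.16,-0.54],[0,0,0]],[1,[0.42,0.25,-0.54],[0,0,0]],[1,[0.57,0.34,-0.54],[0,0,0]],[1,[0.69,0.41,-0.54],[0,0,0]],[1,[0.75,0.45,-0.54],[0,0,0]],[1,[0.75,0.45,-0.54],[0,0,0]]]'; python3 go.py 0.5654 0.0538 0.15 30
```

```text
t: 11.7
ee_pos: [0.5648, -0.113, 0.1678]
ee_rot: [0.001, 0.499, 0.867, 0.0]
force: [0.0, -0.2, -0.5]
finger_gap: 0.0632
finger_force: 66.3
t 11.7 pos [ 0.5648 -0.113   0.1678] yaw 30.1 j [-0.2   0.13  0.1   1.54 -0.    0.85] gap 0.0632
shift [0.48  0.281 0.059] turn [0.002 0.002 0.004]
```

```bash
python3 -m inch '[[1,[0.15,0.09,0],[0,0,0]],[1,[0.32,0.19,0],[0,0,0]],[1,[0.45,0.26,0],[0,0,0]],[1,[0.48,0.281,0.1],[0,0,0]],[1,[0.48,0.281,0.25],[0,0,0]],[1,[0.48,0.281,0.4],[0,0,0]],[1,[0.48,0.281,0.48],[0,0,0]],[1,[0.48,0.281,0.51],[0,0,0]],[1,[0.48,0.281,0.52],[0,0,0]],[1,[0.48,0.281,0.525],[0,0,0]]]'; python3 go.py 0.5654 0.0538 0.007 30
```

```text
t: 12.95
ee_pos: [0.5662, 0.0527, 0.0107]
ee_rot: [0.001, 0.5, 0.866, 0.0]
force: [0.1, -0.5, -0.7]
finger_gap: 0.0633
finger_force: 66.3
t 12.95 pos [0.5662 0.0527 0.0107] yaw 30.0 j [ 0.09  0.16 -0.17  1.24 -0.    1.14] gap 0.0633
shift [ 0.004 -0.001  0.012] turn [0.003 0.002 0.   ]
```

Release gently, rise to 0.2, then look.

```bash
python3 -m inch '[[1,[0.004,0,0.01],[0,0,0]],[1,[0.004,0,0.01],[0,0,0]],[0.2,[0.004,0,0.01],[0,0,0]],[-1,[0.004,0,0.01],[0,0,0]],[-1,[0.004,0,0.01],[0,0,0]],[-1,[0.004,0,0.01],[0,0,0]],[-1,[0.004,0,-0.15],[0,0,0]],[-1,[0.004,0,-0.35],[0,0,0]],[-1,[0.004,0,-0.55],[0,0,0]],[-1,[0.004,0,-0.6],[0,0,0]]]'; python3 go.py 0.442 0.0645 0.15 4.9;  python3 - <<'E'
from h import *
c=shot('wrist','w3')
E
```

```text
t: 14.2
ee_pos: [0.5661, 0.0542, 0.1941]
ee_rot: [0.002, 0.5, 0.866, 0.002]
force: [-0.3, -0.3, -0.9]
finger_gap: 0.0852
finger_force: 0.0
t 14.2 pos [0.5661 0.0542 0.1941] yaw 30.0 j [0.1  0.11 0.13 1.58 0.   1.14] gap 0.0852
shift [ 0.237 -0.342  0.144] turn [0.012 0.002 0.877]
```

View pics/w3.png

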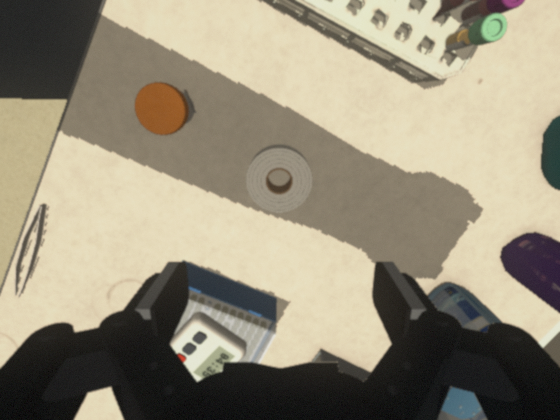

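The roll lies flat at (279,180) and the cup cap is at (161,108).

```bash
python3 - <<'E'
from h import *
c=load('w3')
print(blob(c,(279,180),.02,.04,45)); print(blob(c,(161,108),.042,.07,45))
E
python3 -m inch '[[-1,[0.07,-0.1,0.03],[0,0,0.35]],[-1,[0.14,-0.2,0.06],[0,0,0.7]],[-1,[0.2,-0.3,0.1],[0,0,0.877]],[-1,[0.237,-0.342,0.14],[0,0,0.877]],[-1,[0.237,-0.342,0.14],[0,0,0.877]],[-1,[0.237,-0.342,0.14],[0,0,0.877]]]'; python3 go.py 0.442 0.0645 0.026 4.9
```

```text
(np.int64(3027), array([564.8,  55.6]), array([65.3, 65.4]), 7.2, array([0.0272, 0.0285, 0.0297]))
(np.int64(2238), array([443. ,  64.9]), array([43.1, 43.3]), 57.8, array([0.0496, 0.0536, 0.0548]))
t: 15.0
ee_pos: [0.4407, 0.0642, 0.1472]
ee_rot: [-0.0, 0.676, 0.737, -0.0]
force: [0.4, -0.1, -0.2]
finger_gap: 0.0854
finger_force: 0.0
t 15.0 pos [0.4407 0.0642 0.1472] yaw 4.9 j [ 0.14 -0.18 -0.24  1.51 -0.    1.63] gap 0.0854
shift [0.001 0.005 0.404] turn [-0.001  0.     0.   ]
```

```bash
python3 -m inch '[[-1,[0.002,0.008,0.15],[0,0,0]],[-1,[0.002,0.008,0.3],[0,0,0]],[-1,[0.002,0.008,0.39],[0,0,0]],[-1,[0.002,0.008,0.404],[0,0,0]],[1,[0.002,0.008,0.404],[0,0,0]],[1,[0.002,0.008,0.404],[0,0,0]],[1,[0.002,0.008,0.404],[0,0,0]],[1,[0.002,0.008,0.404],[0,0,0]],[1,[0.002,0.008,0.404],[0,0,0]],[1,[0.002,0.008,0.404],[0,0,0]]]'; python3 go.py 0.5577 0.1436 0.15 4.9
```

```text
t: 16.25
ee_pos: [0.4438, 0.0652, 0.0281]
ee_rot: [0.001, 0.676, 0.737, 0.001]
force: [-1.5, -0.1, 5.8]
finger_gap: 0.0405
finger_force: 59.7
t 16.25 pos [0.4438 0.0652 0.0281] yaw 4.9 j [ 0.15 -0.14 -0.44  1.27 -0.    1.63] gap 0.0405
shift [ 0.228  0.402 -0.405] turn [ 0.006 -0.    -0.   ]
```

```bash
python3 -m inch '[[1,[0,0,-0.1],[0,0,0]],[1,[0,0,-0.25],[0,0,0]],[1,[0.03,0.06,-0.33],[0,0,0]],[1,[0.08,0.15,-0.33],[0,0,0]],[1,[0.14,0.25,-0.33],[0,0,0]],[1,[0.2,0.34,-0.33],[0,0,0]],[1,[0.231,0.4,-0.33],[0,0,0]],[1,[0.231,0.4,-0.33],[0,0,0]],[1,[0.231,0.4,-0.33],[0,0,0]]]'; python3 go.py 0.5577 0.1445 0.029 4.9
```

```text
t: 17.38
ee_pos: [0.5559, 0.144, 0.1257]
ee_rot: [0.0, 0.676, 0.737, -0.0]
force: [-0.5, 0.6, -0.2]
finger_gap: 0.0405
finger_force: 60.6
t 17.38 pos [0.5559 0.144  0.1257] yaw 4.9 j [ 0.25  0.13  0.02  1.46 -0.    1.74] gap 0.0405
shift [0.001 0.006 0.322] turn [-0.  0. -0.]
```

```bash
python3 -m inch '[[1,[0.001,0.006,0.12],[0,0,0]],[1,[0.001,0.006,0.22],[0,0,0]],[1,[0.001,0.006,0.28],[0,0,0]],[1,[0.001,0.006,0.31],[0,0,0]],[1,[0.001,0.006,0.32],[0,0,0]],[1,[0.001,0.006,0.324],[0,0,0]],[1,[0.001,0.006,0.324],[0,0,0]],[1,[0.001,0.006,0.324],[0,0,0]]]'; python3 go.py 0.5577 0.1445 0.029 4.9
```

```text
t: 18.38
ee_pos: [0.5584, 0.1449, 0.0287]
ee_rot: [0.0, 0.676, 0.737, 0.0]
force: [-0.4, 0.1, -0.8]
finger_gap: 0.0409
finger_force: 60.7
t 18.38 pos [0.5584 0.1449 0.0287] yaw 4.9 j [ 0.25  0.17 -0.13  1.28 -0.    1.74] gap 0.0409
shift [-0.001 -0.002 -0.001] turn [ 0.001 -0.     0.   ]
```

```bash
python3 -m inch '[[1,[0,0,0.003],[0,0,0]],[0.4,[0,0,0.003],[0,0,0]],[-0.2,[0,0,0.003],[0,0,0]],[-1,[0,0,0.003],[0,0,0]],[-1,[0,0,0.003],[0,0,0]],[-1,[0,0,-0.1],[0,0,0]],[-1,[0,0,-0.25],[0,0,0]],[-1,[0,0,-0.45],[0,0,0]],[-1,[0,0,-0.57],[0,0,0]],[-1,[0,0,-0.57],[0,0,0]]]'; python3 go.py 0.463 -0.2965 0.18 4.9;  python3 - <<'E'
from h import *
c=shot('wrist','w4')
E
```

```text
t: 19.62
ee_pos: [0.5593, 0.1451, 0.2025]
ee_rot: [0.001, 0.676, 0.737, 0.002]
force: [-0.1, -0.3, -0.5]
finger_gap: 0.0852
finger_force: 0.0
t 19.62 pos [0.5593 0.1451 0.2025] yaw 4.9 j [ 0.25  0.14  0.18  1.6  -0.    1.74] gap 0.0852
shift [-1.439 -0.446  0.071] turn [ 0.01  -0.002 -0.   ]
```

View pics/w4.png

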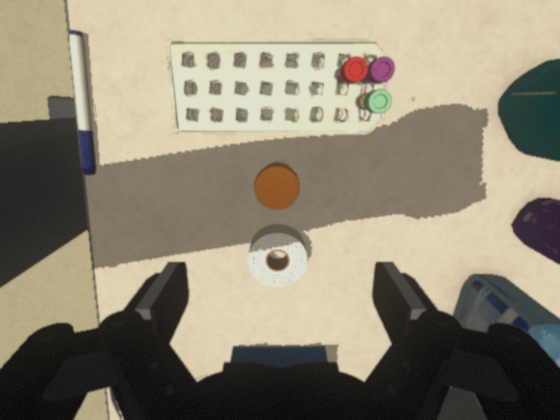

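The cup stands upright at (277,187), in line with the roll at (278,261) and the rack's middle. Next is the decapper.

```bash
python3 -m inch '[[-1,[-0.1,-0.03,0],[0,0,0]],[-1,[-0.25,-0.08,0],[0,0,0]],[-1,[-0.42,-0.14,0],[0,0,0]],[-1,[-0.6,-0.2,0],[0,0,0]],[-1,[-0.78,-0.27,0],[0,0,0]],[-1,[-0.92,-0.33,0],[0,0,0]],[-1,[-1,-0.4,0],[0,0,0]],[-1,[-1,-0.446,0],[0,0,0]],[-1,[-1,-0.446,0],[0,0,0]]]'; python3 go.py 0.463 -0.2965 0.18 4.9
```

```text
t: 20.8
ee_pos: [0.4497, -0.1651, 0.1985]
ee_rot: [-0.001, 0.676, 0.736, -0.0]
force: [0.1, 0.3, 0.1]
finger_gap: 0.085
finger_force: 0.0
t 20.8 pos [ 0.4497 -0.1651  0.1985] yaw 4.9 j [-0.35 -0.09 -0.07  1.6   0.    1.13] gap 0.085
shift [-0.44   0.007  0.061] turn [-0.002 -0.001 -0.001]
```

```bash
python3 -m inch '[[-1,[-0.15,0.003,0],[0,0,0]],[-1,[-0.32,0.005,0],[0,0,0]],[-1,[-0.44,0.007,0],[0,0,0]],[-1,[-0.44,0.007,0.05],[0,0,0]],[-1,[-0.44,0.007,0.2],[0,0,0]],[-1,[-0.44,0.007,0.36],[0,0,0]],[-1,[-0.44,0.007,0.5],[0,0,0]],[-1,[-0.44,0.007,0.58],[0,0,0]],[-1,[-0.44,0.007,0.6],[0,0,0]],[-1,[-0.44,0.007,0.6],[0,0,0]]]'; python3 -m inch '[[1,[0,0,0],[0,0,0]],[1,[0,0,0],[0,0,0]],[1,[0,0,0],[0,0,0]],[1,[0,0,0],[0,0,0]],[1,[0,0,0],[0,0,0]],[1,[0,0,0],[0,0,0]]]'; python3 go.py 0.573 -0.035 0.17 4.9
```

```text
t: 22.05
ee_pos: [0.4641, -0.296, 0.0193]
ee_rot: [-0.0, 0.676, 0.737, 0.0]
force: [0.0, -0.6, 0.4]
finger_gap: 0.0857
finger_force: 0.0
t: 22.8
ee_pos: [0.4641, -0.2972, 0.0199]
ee_rot: [0.001, 0.676, 0.737, 0.0]
force: [-0.4, 0.1, 4.8]
finger_gap: 0.0322
finger_force: 59.3
t 22.8 pos [ 0.4641 -0.2972  0.0199] yaw 4.9 j [-0.57  0.11 -0.21  1.25  0.    0.92] gap 0.0322
shift [ 0.839  0.437 -0.5  ] turn [ 0.002  0.001 -0.   ]
```

```bash
python3 -m inch '[[1,[0,0,-0.1],[0,0,0]],[1,[0,0,-0.28],[0,0,0]],[1,[0.03,0.02,-0.46],[0,0,0]],[1,[0.13,0.07,-0.5],[0,0,0]],[1,[0.28,0.15,-0.5],[0,0,0]],[1,[0.45,0.23,-0.5],[0,0,0]],[1,[0.61,0.32,-0.5],[0,0,0]],[1,[0.75,0.39,-0.5],[0,0,0]],[1,[0.839,0.437,-0.5],[0,0,0]],[1,[0.839,0.437,-0.5],[0,0,0]]]'; python3 go.py 0.573 -0.035 0.0205 4.9
```

```text
t: 24.05
ee_pos: [0.5732, -0.0331, 0.1685]
ee_rot: [-0.0, 0.675, 0.738, -0.0]
force: [0.2, 0.3, -1.4]
finger_gap: 0.0327
finger_force: 59.6
t 24.05 pos [ 0.5732 -0.0331  0.1685] yaw 5.1 j [-0.06  0.13  0.1   1.54  0.    1.42] gap 0.0327
shift [-0.006 -0.001  0.493] turn [-0.002 -0.001  0.006]
```

```bash
python3 -m inch '[[1,[-0.006,0,0.12],[0,0,0]],[1,[-0.006,0,0.28],[0,0,0]],[1,[-0.006,0,0.4],[0,0,0]],[1,[-0.006,0,0.46],[0,0,0]],[1,[-0.006,0,0.485],[0,0,0]],[1,[-0.006,0,0.493],[0,0,0]],[1,[-0.006,0,0.493],[0,0,0]],[1,[-0.006,0,0.493],[0,0,0]]]'; python3 go.py 0.573 -0.035 0.0200 4.9
```

```text
t: 25.05
ee_pos: [0.5736, -0.0367, 0.0223]
ee_rot: [0.001, 0.676, 0.737, 0.0]
force: [-1.0, 0.4, -0.1]
finger_gap: 0.0323
finger_force: 59.6
t 25.05 pos [ 0.5736 -0.0367  0.0223] yaw 4.9 j [-0.06  0.16 -0.14  1.26 -0.    1.42] gap 0.0323
shift [ 0.006 -0.002  0.008] turn [0.003 0.    0.   ]
```

```bash
python3 -m inch '[[1,[0,0,0.008],[0,0,0]],[1,[0,0,0.008],[0,0,0]],[0.6,[0,0,0.008],[0,0,0]],[0.1,[0,0,0.008],[0,0,0]],[-1,[0,0,0.008],[0,0,0]],[-1,[0,0,0.008],[0,0,0]],[-1,[0,0,-0.1],[0,0,0]],[-1,[0,0,-0.28],[0,0,0]],[-1,[0,0,-0.45],[0,0,0]],[-1,[0,0,-0.6],[0,0,0]]]'; python3 -m inch '[[-1,[0,-0.3,-0.1],[0,0,0]],[-1,[0,-0.6,-0.2],[0,0,0]],[-1,[0,-0.6,-0.2],[0,0,0]],[-1,[0,-0.6,-0.2],[0,0,0]],[-1,[0,-0.6,-0.2],[0,0,0]]]';  python3 - <<'E'
from h import *
c=shot('wrist','w5'); shot('top','top1'); im=cv2.imread('pics/top1.png'); cv2.imwrite('pics/crop1.png',cv2.resize(im[130:260,120:440],None,fx=2.5,fy=2.5,interpolation=cv2.INTER_CUBIC))
E
```

```text
t: 26.3
ee_pos: [0.573, -0.0367, 0.2033]
ee_rot: [0.0, 0.676, 0.737, 0.0]
force: [0.7, -0.0, -0.2]
finger_gap: 0.0855
finger_force: 0.0
t: 26.92
ee_pos: [0.3941, -0.0521, 0.2614]
ee_rot: [0.001, 0.676, 0.737, 0.0]
force: [0.4, -0.1, -0.2]
finger_gap: 0.0854
finger_force: 0.0
```

View pics/w5.png

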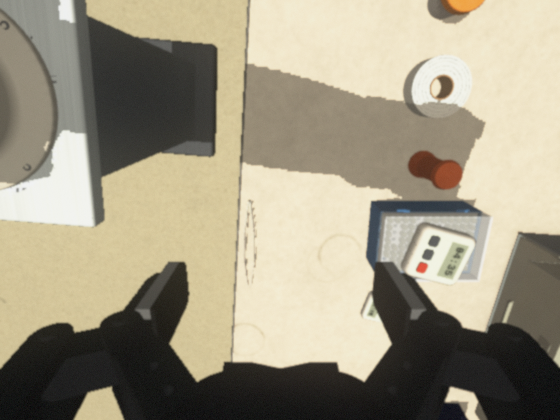

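View pics/crop1.png

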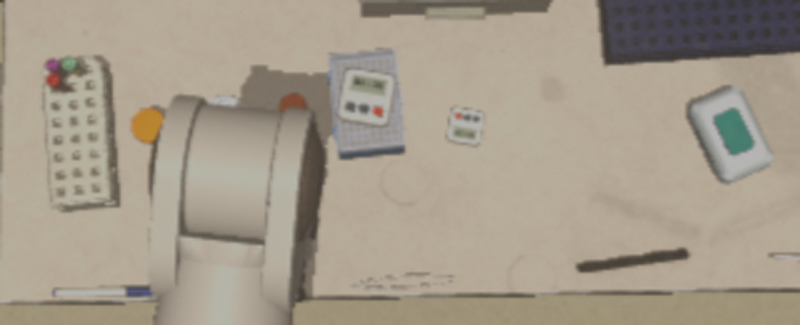

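The line is complete: decapper upright at (437,170), roll (441,87), timer on the lid (437,252). The wipes and forceps are where they were. One numeric check follows.

```bash
python3 - <<'E'
from h import *
k=np.array([550,233.3]); b=np.array([580.7,-125.8]); u=(b-k)/np.linalg.norm(b-k); n=np.array([-u[1],u[0]])
for nm,f,uv,lo,hi,w in(('cup','w4',(277,187),.045,.07,45),('roll','w5',(441,87),.02,.04,45),('dec','w5',(446,174),.06,.08,35),('timer','w5',(440,252),.077,.09,50)):
    r=blob(load(f),uv,lo,hi,w); d=r[1]-k; print(nm,r[1],r[2],r[4],'along',(d@u).round(1),'off',(d@n).round(1))
print(manip.get_state()['t'])
E
```

```text
cup [556.7 144.5] [42.9 42.8] [0.052  0.0536 0.0548] along 89.0 off -0.9
roll [564.4  55.2] [65.8 65.4] [0.0249 0.0285 0.0298] along 178.7 off -0.8
dec [573.5 -35.1] [31.8 31.7] [0.064  0.0688 0.0705] along 269.4 off 0.6
timer [ 581.1 -126.2] [64.3 65.8] [0.0787 0.0815 0.0834] along 360.8 off 0.4
27.025
```

```bash
python3 -c "
from cell import manip
print(manip.finish_job())"
```

```text
the job is handed in; nothing more can be done
None
```

The labelling station is set up and handed in at about 27 s: timer, roll, cup and decapper measured within 2 mm of their target spots, wipes and forceps untouched; the hand-in returned no verdict.

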